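Tip the recipe book down flat onto the cork mat

ROBOT

A 6-joint arm with a two-finger parallel gripper is mounted at the origin on the work surface. World frame = base frame: x ahead of the robot, y to its left, z up, the work surface at z = 0. Lengths are in m, angles in rad, forces in N, time in s.
With the tool pointing down it reaches from about 0.425 to 0.95 m from the base axis. Payload 3.5 kg.
Tool frame: the origin (TCP) lies at the very end of the fingers, on their centre line; the grasp point (between the pads) lies 19 mm behind it; z points along the fingers, y is the line along which they close (so a half turn about z gives the same grasp; the last joint's range is limited). The gripper opens to 85 mm and grips with 20 to 120 N. Pads are 22 mm wide; open, the fingers measure 114 mm over their backs; the gripper's body (76 mm by 85 mm) begins 54 mm behind the grasp point. The pads swing forward as they close: fully open they stand 13 mm farther back than shut.
Start: joints at [-1.271, 0.286, 1.577, -0, 1.279, -0.15], TCP at [0.294, -0.608, 0.231] pointing down, gripper open.
Joint ranges: [-2.77, 2.77], [-0.9, 2.22], [0.21, 2.48], [-1.53, 4.67], [0.24, 2.81], [-2.84, 2.84]. Speed limits (rad/s): [2.79, 2.79, 3.14, 3.14, 3.14, 3.14].

INTERFACE

Orientations are given as a unit quaternion [x, y, z, w].
In Python, from plant import ctrl, optics, sign_off gives the robot as it stands.
- The arm moves only by the shell command python3 -m creep 'ROWS' [FORCE]. ROWS is JSON, a list of rows, each an object of numbers: "x", "y", "z": the shift along the tool's x, y, z in mm; "rx", "ry", "rz": the turn, a rotation vector about the tool's x, y, z in degrees; "grip": the opening, from 0 (shut) to 1 (fully open). In form: [{"x": .., "y": .., "z": .., "rx": .., "ry": .., "rz": .., "grip": ..}, ...]. A call has exactly 10 rows; each row shifts and turns the commanded pose from where the row before left it, along the tool's axes as they then stand; what a row does not reach is not made up. A row lasts 1/12 s, in which the tool goes at most 41.7 mm and 7.16 degrees, less where a joint would pass 70% of its speed; a pose out of reach is approached as far as the arm can. A call with a gripper value outside its range is refused whole. The fingers move at their own pace and stop on an object; FORCE is the grip in N (left out, the last holds). Time passes only in rows, so rows that do not move let the fingers close, or fill a call up. It gives the time, the measured TCP pose, the force, the opening and the grip force at its end, in the units of the state.
- ctrl.get_state(): the state, without advancing time (a new reading comes with each control period).
- optics.read_camera(name): name is "side" or "top" or "wrist"; returns a dict with "color" (480x640x3 uint8, blue, green, red), "K" (3x3 intrinsics, pixels), "R" (3x3) and "t" (3): a world point X has camera coordinates R X + t. Camera axes: x right, y down, z forward; pixel columns grow to the right and rows downward; lengths in m; the calibration is good to about 2 mm. A picture is of the moment at which its call begins. There is no depth.
- sign_off(): hands the job in; it is judged then, once.
The state is a dict: "time": time; "qpos": joint angles; "dq": joint speeds; "joint_efforts": joint torques, N m; "eef_pos": TCP position; "tcp_rot": TCP orientation; "contact_force": force on the tool from outside, world axes, zero at the start; "wrist_torque": the same for the moment, N m; "opening": opening from 0.0 (shut) to 1.0 (fully open); "finger_force": force on a finger pad.
Only numpy, scipy, OpenCV 4.12 (cv2) and the standard library are available. Lean on these libraries where they do the work, as an engineer would, in place of code of your own. Each camera call takes 0.05 s, during which the arm holds its last target. There are 200 camera calls.

TASK

Lay the recipe book down on the cork mat, using fingertips only and picking up or carrying nothing: first push the green glass votive dish right off the mat onto the bare tile, keeping it upright. Then, without shoving the book along, tip it over where it stands by pushing high up on its front cover (never low down), so that it lands flat on the mat, front cover up, with no part hanging over the mat's edge. Leave the navy container, the spoon and the honey dipper where they are.

Things in the scene. Friction and masses are not known exactly. Their poses are not given: they have to be found in the camera images.
- mat: Brown cork mat, 300 mm (its x) by 260 mm (its y), 3 mm thick, fixed to the tile counter. Origin: centre of its underside, on the tile (z = 0); z up. The book stands near the mat's -x end and is to fall towards the mat's +x.
- book: Closed red hardback recipe book (rigid), 26 mm thick (its x), 165 wide (y), 210 tall (z), about 0.6 kg, standing on its bottom edge on the mat near the mat's -x end. Origin: centre of its underside, on the mat. Front cover (cream panel, amber honey pot) faces the book's -x, out over the mat's end; plain back cover faces +x, over the mat. Its x is within 6 degrees of the mat's x.
- book_toe (a point): Middle of the lower edge of the book's back cover (13 mm from the origin along the book's +x): the line along the book's y through this point is the edge that the book turns about as it falls.
- book_top (a point): Middle of the book's top face, 210 mm above the origin while it stands. Pushed towards +x near here the book tips with under 2 N about its lower edge, and falls by itself once its top has moved some 30 mm; pushed low it slides.
- book_corner0 (a point): Back cover's lower corner on the spine (+y) side of the book.
- book_corner1 (a point): Back cover's lower corner on the page (-y) side.
- book_corner2 (a point): Back cover's upper corner on the spine (+y) side.
- book_corner3 (a point): Back cover's upper corner on the page (-y) side.
- votive: Round votive dish of green glass, open on top: 66 mm across the rim, 54 mm across the foot, 42 mm high, about 0.16 kg, standing on the mat where the book would land. Origin: centre of its underside; z up. It slides when pushed low; being round, it slips off a single off-centre fingertip. The tile beyond the mat's +x end is clear for at least 100 mm.
- container: Navy plastic food container with four latches, 190 mm (its x) by 131 mm (its y) by 75 mm high, loose on the tile to the right of the mat (world -y), behind the book. Origin: centre of its underside. Not to be moved.
- spoon: Steel spoon, 170 mm long along its x, loose on the tile beside the mat's +y edge. Its rounded bowl (41 mm across) is at its +x. Origin: under its middle. Not to be moved.
- dipper: Wooden honey dipper, about 155 mm long along its x (grooved head, 26 mm across, at +x), loose on the tile to the left of the mat (world +y), more than 100 mm off it. Origin: under its middle. Not to be moved.
Not all that is in view belongs to the job. There is more than one size of the book; the job needs the smaller.

How it is judged:
On the way, in this order (a step that is already met when the one before it is completed fails the run):
1. the votive dish stands upright on the tile, clear of the mat, while the book still stands ((x of votive in the frame of mat above 0.176 m or x of votive in the frame of mat below -0.176 m or y of votive in the frame of mat above 0.156 m or y of votive in the frame of mat below -0.156 m) and angle between votive's own z axis and vertical below 0.1 rad and height (world z) of votive below 0.006 m and linear speed of votive below 0.02 m/s and angle between book's own z axis and vertical below 0.15 rad), for 0.1 s.
2. the book lies flat on the mat, front cover up (angle between book's own x axis and vertical above 3.05 rad and linear speed of book below 0.02 m/s and x of book_corner0 in the frame of mat between -0.153 and 0.153 m and y of book_corner0 in the frame of mat between -0.133 and 0.133 m and x of book_corner1 in the frame of mat between -0.153 and 0.153 m and y of book_corner1 in the frame of mat between -0.133 and 0.133 m and x of book_corner2 in the frame of mat between -0.153 and 0.153 m and y of book_corner2 in the frame of mat between -0.133 and 0.133 m and x of book_corner3 in the frame of mat between -0.153 and 0.153 m and y of book_corner3 in the frame of mat between -0.133 and 0.133 m), for 0.2 s.
At the end, for the whole second after the job is handed in: Book at rest, back cover down (within 5 degrees), its four corners inside the mat's outline (3 mm allowed); votive dish upright (6 degrees), at rest on the tile, foot clear of the mat (1 mm allowed); container, spoon and dipper within 20 mm of their start (all of step 2 and (x of votive in the frame of mat above 0.176 m or x of votive in the frame of mat below -0.176 m or y of votive in the frame of mat above 0.156 m or y of votive in the frame of mat below -0.156 m) and angle between votive's own z axis and vertical below 0.1 rad and height (world z) of votive below 0.006 m and linear speed of votive below 0.02 m/s and distance of each of container, spoon, dipper from where it was at the start of the episode below 0.02 m); the robot touches nothing.
It fails at once if the votive dish is lifted (underside more than 14 mm above the tile) or tipped more than 30 degrees (height (world z) of votive above 0.014 m or angle between votive's own z axis and vertical above 0.52 rad).
It fails at once if the book is lifted (turning edge more than 25 mm above the tile) (height (world z) of book_toe above 0.025 m).
It fails at once if the book is shoved or carried along (turning edge moved more than 40 mm) (distance of book_toe from where it was at the start of the episode above 0.04 m).
It fails at once if the standing book is pushed low (fingers press on it while the grasp point is below 100 mm) (contact force between the fingers and book above 0.5 N and angle between book's own z axis and vertical below 0.1 rad and height (world z) of the grasp point below 0.1 m).
It fails at once if the container, spoon or dipper is moved more than 20 mm (distance of any of container, spoon, dipper from where it was at the start of the episode above 0.02 m).
It also fails if it takes over 48 s, if anything falls off the work surface, if the arm or the gripper's body presses on something with over 40 N, if the wrist force passes 120 N, or if a joint passes its speed limit or range.

## Working session

There is one attempt and no reset: what is moved stays moved. The work goes in short steps, Python scripts to look and compute and a shell command to move; the robot and the scene stay as the last step left them, time stands still between calls to the robot, and variables do not carry over. Pictures are saved under pics/ and viewed, at most 10 in all, crops included, and the job is handed in when it is done.

```bash
mkdir -p pics; ls; python3 - <<'E'
from plant import ctrl,optics
import cv2
for n in("side","top"):
    c=optics.read_camera(n);cv2.imwrite(f"pics/{n}0.png",c["color"]);print(n,c["K"].tolist(),(-c["R"].T@c["t"]).round(3),c["R"].round(2).tolist())
s=ctrl.get_state();print(s["eef_pos"],s["tcp_rot"],s["time"],s["contact_force"])
E
```

```text
pics
side [[470.0957325564504, 0.0, 322.3487229495871], [0.0, 470.0957325564504, 238.42039990975098], [0.0, 0.0, 1.0]] [0.294 0.702 0.989] [[-0.93, -0.37, -0.01], [-0.28, 0.7, -0.65], [0.25, -0.61, -0.76]]
top [[529.6850596904164, 0.0, 316.7687708308454], [0.0, 529.6850596904164, 238.75819979354097], [0.0, 0.0, 1.0]] [ 0.455 -0.003  1.372] [[-0.01, -1.0, -0.01], [-0.99, 0.01, -0.11], [0.11, 0.01, -0.99]]
[ 0.29334032 -0.60727405  0.23006742] [ 9.74817672e-01  2.23000803e-01 -7.42008788e-05 -1.06914526e-03] 0.1 [ 0.18900129 -0.20049956  0.27436041]
```

View pics/side0.png

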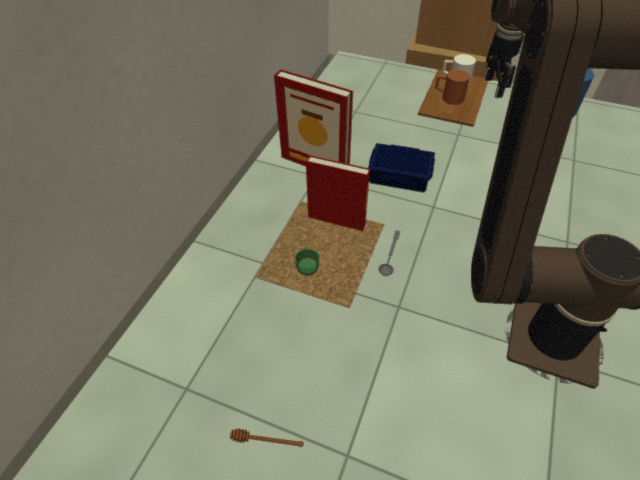

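View pics/top0.png

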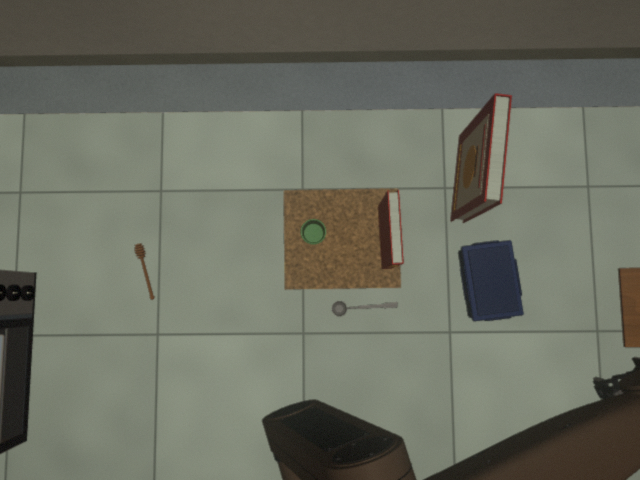

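The top view shows the mat at columns 285–400, rows 189–289 (its +x is image left, which is world +y). The small book is at columns 380–403, rows 190–268, the votive is at (313,232), the spoon at (340–398,308), and the container at (490,280). The larger book at (483,160) is a decoy. Next I measure these.

```bash
cat > h.py <<'E'
import numpy as np,cv2
from plant import ctrl,optics
def ray(c,uv,z):
    uv=np.atleast_2d(np.asarray(uv,float)); C=-c["R"].T@c["t"]
    d=(np.c_[uv,np.ones(len(uv))]@np.linalg.inv(c["K"]).T)@c["R"]
    return C+d*((z-C[2])/d[:,2])[:,None]
def pix(c,X): 
    p=c["K"]@(c["R"]@np.asarray(X)+c["t"]); return p[:2]/p[2]
def blob(img,lo,hi,box):
    m=cv2.inRange(cv2.cvtColor(img,cv2.COLOR_BGR2HSV),lo,hi); k=np.zeros_like(m); x0,y0,x1,y1=box; k[y0:y1,x0:x1]=m[y0:y1,x0:x1]
    cs=cv2.findContours(k,cv2.RETR_EXTERNAL,cv2.CHAIN_APPROX_NONE)[0]; return max(cs,key=cv2.contourArea)
def quad(cn): return cv2.boxPoints(cv2.minAreaRect(cn))
def votive(c,box,z=.045):
    (u,v),_,_=cv2.fitEllipse(blob(c["color"],(45,70,30),(90,255,255),box)); return ray(c,[u,v],z)[0]
E
python3 - <<'E'
from h import *
c=optics.read_camera("top");I=c["color"]
m=blob(I,(8,60,50),(22,255,255),(270,175,415,300));
P=ray(c,quad(m),.003);print("mat",P[:,:2].round(4).tolist(),[np.linalg.norm(P[i]-P[i-1]).round(4) for i in(0,1)],P.mean(0))
v=votive(c,(290,200,350,260));print("vot",v)
w=blob(I,(0,0,110),(40,90,255),(375,180,410,280))
P=ray(c,quad(w),.212);print("pages",P[:,:2].round(4).tolist(),[np.linalg.norm(P[i]-P[i-1]).round(4) for i in(0,1)],P.mean(0),quad(w).tolist())
hsv=cv2.cvtColor(I,cv2.COLOR_BGR2HSV);red=((hsv[...,0]<8)|(hsv[...,0]>172))&(hsv[...,1]>120)
r=np.zeros(red.shape,np.uint8);r[180:280,370:412]=red[180:280,370:412]*255;cv2.drawContours(r,[w],-1,255,-1)
q=cv2.approxPolyDP(cv2.convexHull(cv2.findNonZero(r)),3,True)[:,0];print("hull",q.tolist(),ray(c,q,.213)[:,:2].round(3).tolist())
s=optics.read_camera("side");h=cv2.cvtColor(s["color"],cv2.COLOR_BGR2HSV);red=((h[...,0]<8)|(h[...,0]>172))&(h[...,1]>120)
r=np.zeros(red.shape,np.uint8);r[155:235,300:372]=red[155:235,300:372]*255
r=cv2.morphologyEx(r,cv2.MORPH_OPEN,np.ones((5,5)))
q=cv2.approxPolyDP(cv2.convexHull(cv2.findNonZero(r)),4,True)[:,0];print("side",q.tolist(),"z003",ray(s,q,.003)[:,:2].round(3).tolist(),"z213",ray(s,q,.213)[:,:2].round(3).tolist())
print("vot side",votive(s,(285,240,330,285)))
sp=blob(I,(0,0,40),(180,60,150),(325,295,405,322));print("spoon",ray(c,quad(sp),.01)[:,:2].round(3).tolist())
ct=blob(I,(105,80,20),(130,255,255),(450,230,530,330));print("cont",ray(c,quad(ct),.07)[:,:2].round(3).tolist())
bb=[(510,96),(495,94),(481,203),(500,205),(452,220)];print("big",ray(c,bb[:4],.29)[:,:2].round(3).tolist())
E
```

```text
mat [[0.733, 0.1005], [0.7352, -0.204], [0.4753, -0.202], [0.4727, 0.0964]] [np.float64(0.2604), np.float64(0.3045)] [ 0.60404598 -0.05224016  0.003     ]
vot [0.61709177 0.02050962 0.045     ]
pages [[0.6827, -0.1505], [0.6838, -0.1712], [0.5271, -0.1767], [0.526, -0.1563]] [np.float64(0.1568), np.float64(0.0207)] [ 0.6049036  -0.16367229  0.212     ] [[388.3290710449219, 192.04107666015625], [397.6614074707031, 191.46969604492188], [401.9759216308594, 261.94024658203125], [392.6435852050781, 262.5116271972656]]
hull [[385, 267], [379, 206], [387, 191], [398, 190], [402, 263]] [[0.516, -0.139], [0.651, -0.129], [0.685, -0.147], [0.687, -0.172], [0.525, -0.177]]
side [[369, 174], [362, 229], [308, 216], [306, 162], [344, 155]] z003 [[0.58, -0.39], [0.526, -0.161], [0.688, -0.152], [0.787, -0.371], [0.685, -0.449]] z213 [[0.519, -0.157], [0.477, 0.023], [0.604, 0.03], [0.682, -0.143], [0.602, -0.204]]
vot side [0.61240043 0.03075335 0.045     ]
spoon [[0.457, -0.008], [0.455, -0.21], [0.39, -0.208], [0.391, -0.008]]
cont [[0.573, -0.347], [0.588, -0.471], [0.407, -0.486], [0.392, -0.364]]
big [[0.87, -0.401], [0.875, -0.37], [0.642, -0.331], [0.638, -0.37]]
```

```bash
python3 -m creep '[{"z":-10,"rz":-7.13,"grip":0.5},{"z":-10,"rz":-7.13,"grip":0.5},{"z":-10,"rz":-7.13,"grip":0.5},{"z":-10,"rz":-7.13,"grip":0.5},{"z":-10,"rz":-7.13,"grip":0.5},{"z":-10,"rz":-7.13,"grip":0.5},{"z":-10,"rz":-7.13,"grip":0.5},{"z":-10,"rz":-7.13,"grip":0.5},{"z":-10,"rz":-7.13,"grip":0.5},{"z":0,"rz":0,"grip":0.5}]' 40
```

```text
$[0]: bad value
```

```bash
python3 -m creep '[{"x":0,"y":0,"z":-10,"rx":0,"ry":0,"rz":-7.13,"grip":0.5},{"x":0,"y":0,"z":-10,"rx":0,"ry":0,"rz":-7.13,"grip":0.5},{"x":0,"y":0,"z":-10,"rx":0,"ry":0,"rz":-7.13,"grip":0.5},{"x":0,"y":0,"z":-10,"rx":0,"ry":0,"rz":-7.13,"grip":0.5},{"x":0,"y":0,"z":-10,"rx":0,"ry":0,"rz":-7.13,"grip":0.5},{"x":0,"y":0,"z":-10,"rx":0,"ry":0,"rz":-7.13,"grip":0.5},{"x":0,"y":0,"z":-10,"rx":0,"ry":0,"rz":-7.13,"grip":0.5},{"x":0,"y":0,"z":-10,"rx":0,"ry":0,"rz":-7.13,"grip":0.5},{"x":0,"y":0,"z":-10,"rx":0,"ry":0,"rz":-7.13,"grip":0.5},{"x":0,"y":0,"z":0,"rx":0,"ry":0,"rz":0,"grip":0.5}]' 40
```

```text
time: 1.03
eef_pos: [0.2938, -0.6086, 0.3239]
tcp_rot: [0.707, 0.707, -0.001, 0.002]
contact_force: [-0.7, 0.0, -0.5]
opening: 0.5
finger_force: 0.0
```

```bash
python3 -m creep '[{"x":33,"y":19,"z":0,"rx":0,"ry":0,"rz":0,"grip":0.5},{"x":33,"y":19,"z":0,"rx":0,"ry":0,"rz":0,"grip":0.5},{"x":33,"y":19,"z":0,"rx":0,"ry":0,"rz":0,"grip":0.5},{"x":33,"y":19,"z":0,"rx":0,"ry":0,"rz":0,"grip":0.5},{"x":33,"y":19,"z":0,"rx":0,"ry":0,"rz":0,"grip":0.5},{"x":33,"y":19,"z":0,"rx":0,"ry":0,"rz":0,"grip":0.5},{"x":33,"y":19,"z":0,"rx":0,"ry":0,"rz":0,"grip":0.5},{"x":33,"y":19,"z":0,"rx":0,"ry":0,"rz":0,"grip":0.5},{"x":33,"y":19,"z":0,"rx":0,"ry":0,"rz":0,"grip":0.5},{"x":33,"y":19,"z":0,"rx":0,"ry":0,"rz":0,"grip":0.5}]'
python3 -m creep '[{"x":33,"y":18,"z":0,"rx":0,"ry":0,"rz":0,"grip":0.5},{"x":33,"y":18,"z":0,"rx":0,"ry":0,"rz":0,"grip":0.5},{"x":33,"y":18,"z":0,"rx":0,"ry":0,"rz":0,"grip":0.5},{"x":33,"y":18,"z":0,"rx":0,"ry":0,"rz":0,"grip":0.5},{"x":33,"y":18,"z":0,"rx":0,"ry":0,"rz":0,"grip":0.5},{"x":33,"y":18,"z":0,"rx":0,"ry":0,"rz":0,"grip":0.5},{"x":33,"y":18,"z":0,"rx":0,"ry":0,"rz":0,"grip":0.5},{"x":0,"y":0,"z":0,"rx":0,"ry":0,"rz":0,"grip":0.5},{"x":0,"y":0,"z":0,"rx":0,"ry":0,"rz":0,"grip":0.5},{"x":0,"y":0,"z":0,"rx":0,"ry":0,"rz":0,"grip":0.5}]'
python3 - <<'E'
from h import *
c=optics.read_camera("wrist");cv2.imwrite("pics/w1.png",c["color"]);
s=optics.read_camera("side");cv2.imwrite("pics/s1.png",s["color"]);print(ctrl.get_state()["eef_pos"],ctrl.get_state()["qpos"])
print("tcp ground in wrist",pix(c,[.613,-.04,.003]),"votive pred",pix(c,[.615,.022,.045]))
try: print(votive(c,(0,0,640,480)))
except Exception as e: print(e)
E
```

```text
time: 1.87
eef_pos: [0.4842, -0.2761, 0.3205]
tcp_rot: [0.709, 0.705, -0.0, -0.0]
contact_force: [0.2, -0.4, 0.2]
opening: 0.496
finger_force: 0.0
time: 2.7
eef_pos: [0.6098, -0.0471, 0.3204]
tcp_rot: [0.708, 0.706, -0.001, -0.0]
contact_force: [0.0, -0.1, -0.3]
opening: 0.494
finger_force: 0.0
[ 0.60962555 -0.0481257   0.32088542] [-2.44403824e-01  9.34675409e-02  1.63667825e+00 -3.23229958e-04
  1.41212902e+00 -2.40854289e-01]
tcp ground in wrist [322.43773228 186.9374121 ] votive pred [324.33378982 138.16927103]
[0.61682978 0.02216599 0.045     ]
```

View pics/w1.png

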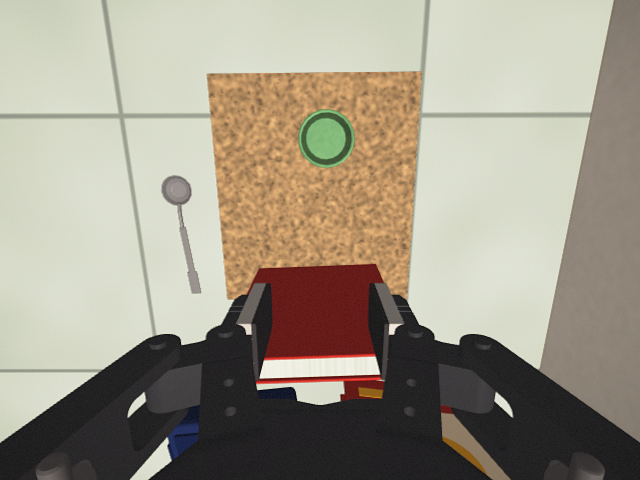

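The wrist view shows the dish at (326,138), midway between the fingers. It measures (0.617, 0.022), matching the top view, and the gap to the book is clear. Descending behind the dish.

```bash
python3 -m creep '[{"x":0,"y":1,"z":30,"rx":0,"ry":0,"rz":0,"grip":0.5},{"x":0,"y":1,"z":30,"rx":0,"ry":0,"rz":0,"grip":0.5},{"x":0,"y":1,"z":30,"rx":0,"ry":0,"rz":0,"grip":0.5},{"x":0,"y":1,"z":30,"rx":0,"ry":0,"rz":0,"grip":0.5},{"x":0,"y":1,"z":30,"rx":0,"ry":0,"rz":0,"grip":0.5},{"x":0,"y":1,"z":30,"rx":0,"ry":0,"rz":0,"grip":0.5},{"x":0,"y":1,"z":30,"rx":0,"ry":0,"rz":0,"grip":0.5},{"x":0,"y":0,"z":30,"rx":0,"ry":0,"rz":0,"grip":0.5},{"x":0,"y":0,"z":20,"rx":0,"ry":0,"rz":0,"grip":0.5},{"x":0,"y":0,"z":0,"rx":0,"ry":0,"rz":0,"grip":0.5}]'
```

```text
time: 3.63
eef_pos: [0.6126, -0.0478, 0.0556]
tcp_rot: [0.709, 0.706, -0.003, -0.005]
contact_force: [-0.4, 0.3, -1.1]
opening: 0.496
finger_force: 0.0
```

```bash
python3 -m creep '[{"x":0,"y":1,"z":9,"rx":0,"ry":0,"rz":0,"grip":0.5},{"x":0,"y":1,"z":9,"rx":0,"ry":0,"rz":0,"grip":0.5},{"x":0,"y":1,"z":9,"rx":0,"ry":0,"rz":0,"grip":0.5},{"x":0,"y":1,"z":9,"rx":0,"ry":0,"rz":0,"grip":0.5},{"x":0,"y":0,"z":6,"rx":0,"ry":0,"rz":0,"grip":0.5},{"x":4,"y":0,"z":2,"rx":0,"ry":0,"rz":0,"grip":0.5},{"x":8,"y":0,"z":0,"rx":0,"ry":0,"rz":0,"grip":0.5},{"x":8,"y":0,"z":0,"rx":0,"ry":0,"rz":0,"grip":0.5},{"x":6,"y":0,"z":0,"rx":0,"ry":0,"rz":0,"grip":0.5},{"x":4,"y":0,"z":0,"rx":0,"ry":0,"rz":0,"grip":0.5}]'
python3 - <<'E'
from h import *
c=optics.read_camera("wrist");cv2.imwrite("pics/w2.png",c["color"])
print(ctrl.get_state()["eef_pos"],ctrl.get_state()["contact_force"]);print(votive(optics.read_camera("side"),(200,200,400,400)))
E
```

```text
time: 4.47
eef_pos: [0.6214, -0.0159, 0.0179]
tcp_rot: [0.707, 0.707, 0.0, 0.0]
contact_force: [0.6, -0.7, 0.0]
opening: 0.501
finger_force: 0.3
[ 0.62126495 -0.01555163  0.01779869] [-0.30520541  1.12747567 -0.12997629]
[0.61279181 0.03119462 0.045     ]
```

View pics/w2.png

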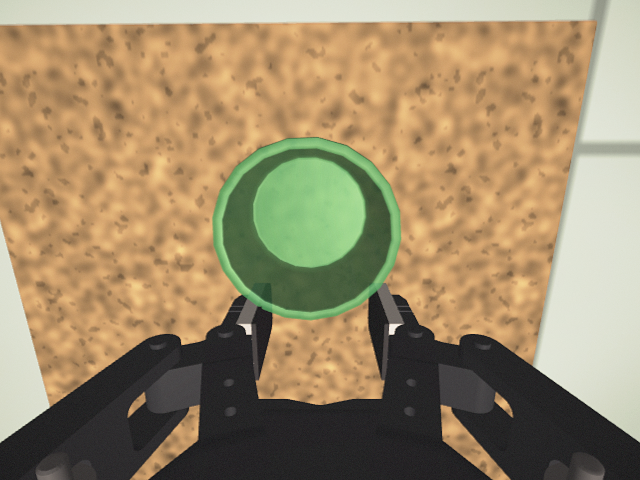

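The dish, centred at (307,228), sits 4 mm left of the finger centre line (column 320). I'll re-centre, lower a little and push.

```bash
python3 -m creep '[{"x":0,"y":-4,"z":3,"rx":0,"ry":0,"rz":0,"grip":0.5},{"x":0,"y":-1,"z":3,"rx":0,"ry":0,"rz":0,"grip":0.5},{"x":4,"y":0,"z":0,"rx":0,"ry":0,"rz":0,"grip":0.5},{"x":6,"y":0,"z":0,"rx":0,"ry":0,"rz":0,"grip":0.5},{"x":8,"y":0,"z":0,"rx":0,"ry":0,"rz":0,"grip":0.5},{"x":8,"y":0,"z":0,"rx":0,"ry":0,"rz":0,"grip":0.5},{"x":8,"y":0,"z":0,"rx":0,"ry":0,"rz":0,"grip":0.5},{"x":8,"y":0,"z":0,"rx":0,"ry":0,"rz":0,"grip":0.5},{"x":8,"y":0,"z":0,"rx":0,"ry":0,"rz":0,"grip":0.5},{"x":6,"y":0,"z":0,"rx":0,"ry":0,"rz":0,"grip":0.5}]'
python3 - <<'E'
from h import *
c=optics.read_camera("wrist");cv2.imwrite("pics/w3.png",c["color"])
print(votive(c,(0,0,640,480)))
print(ctrl.get_state()["eef_pos"],ctrl.get_state()["contact_force"]);print(votive(optics.read_camera("side"),(200,200,400,400)))
E
```

```text
time: 5.4
eef_pos: [0.6161, 0.0401, 0.0113]
tcp_rot: [0.707, 0.707, 0.0, -0.0]
contact_force: [-1.2, -0.6, -0.2]
opening: 0.502
finger_force: 0.4
[0.61709299 0.07859874 0.045     ]
[0.61602952 0.04086615 0.01132987] [-0.3119168   0.69854681  0.65691296]
[0.61260643 0.08432672 0.045     ]
```

```bash
python3 -m creep '[{"x":6,"y":0,"z":0,"rx":0,"ry":0,"rz":0,"grip":0.5},{"x":8,"y":0,"z":0,"rx":0,"ry":0,"rz":0,"grip":0.5},{"x":9,"y":0,"z":0,"rx":0,"ry":0,"rz":0,"grip":0.5},{"x":9,"y":0,"z":0,"rx":0,"ry":0,"rz":0,"grip":0.5},{"x":9,"y":0,"z":0,"rx":0,"ry":0,"rz":0,"grip":0.5},{"x":9,"y":0,"z":0,"rx":0,"ry":0,"rz":0,"grip":0.5},{"x":9,"y":0,"z":0,"rx":0,"ry":0,"rz":0,"grip":0.5},{"x":8,"y":0,"z":0,"rx":0,"ry":0,"rz":0,"grip":0.5},{"x":6,"y":0,"z":0,"rx":0,"ry":0,"rz":0,"grip":0.5},{"x":4,"y":0,"z":0,"rx":0,"ry":0,"rz":0,"grip":0.5}]'
python3 -m creep '[{"x":0,"y":0,"z":0,"rx":0,"ry":0,"rz":0,"grip":0.5},{"x":0,"y":0,"z":0,"rx":0,"ry":0,"rz":0,"grip":0.5},{"x":0,"y":0,"z":0,"rx":0,"ry":0,"rz":0,"grip":0.5},{"x":-10,"y":0,"z":0,"rx":0,"ry":0,"rz":0,"grip":0.5},{"x":-15,"y":0,"z":0,"rx":0,"ry":0,"rz":0,"grip":0.5},{"x":-15,"y":0,"z":0,"rx":0,"ry":0,"rz":0,"grip":0.5},{"x":-15,"y":0,"z":-5,"rx":0,"ry":0,"rz":0,"grip":0.5},{"x":0,"y":0,"z":-20,"rx":0,"ry":0,"rz":0,"grip":0.5},{"x":0,"y":0,"z":-30,"rx":0,"ry":0,"rz":0,"grip":0.5},{"x":0,"y":0,"z":-35,"rx":0,"ry":0,"rz":0,"grip":0.5}]'
python3 - <<'E'
from h import *
c=optics.read_camera("wrist");cv2.imwrite("pics/w4.png",c["color"])
print(votive(c,(0,0,640,480),.042))
print(votive(optics.read_camera("side"),(150,200,400,400),.042))
E
```

```text
time: 6.33
eef_pos: [0.6162, 0.1168, 0.0113]
tcp_rot: [0.707, 0.707, -0.0, -0.0]
contact_force: [-0.1, -0.8, 0.2]
opening: 0.5
finger_force: 0.3
time: 7.17
eef_pos: [0.6145, 0.0586, 0.1003]
tcp_rot: [0.708, 0.706, -0.002, -0.002]
contact_force: [1.1, -0.1, -0.5]
opening: 0.5
finger_force: 0.0
[0.61712689 0.15115485 0.042     ]
[0.61281349 0.15605771 0.042     ]
```

View pics/w4.png

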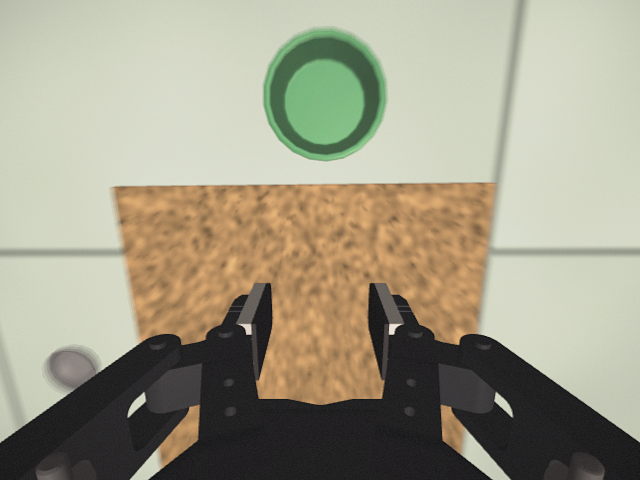

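The dish stands upright on the tile at y≈0.152; the mat edge is at 0.098. Next: lift, shut the fingers and move over the book to its front side.

```bash
python3 -m creep '[{"x":0,"y":0,"z":-35,"rx":0,"ry":0,"rz":0,"grip":0},{"x":0,"y":0,"z":-35,"rx":0,"ry":0,"rz":0,"grip":0},{"x":0,"y":0,"z":-35,"rx":0,"ry":0,"rz":0,"grip":0},{"x":0,"y":0,"z":-35,"rx":0,"ry":0,"rz":0,"grip":0},{"x":0,"y":0,"z":-35,"rx":0,"ry":0,"rz":0,"grip":0},{"x":0,"y":0,"z":-35,"rx":0,"ry":0,"rz":0,"grip":0},{"x":0,"y":0,"z":-20,"rx":0,"ry":0,"rz":0,"grip":0},{"x":-20,"y":0,"z":0,"rx":0,"ry":0,"rz":0,"grip":0},{"x":-30,"y":-1,"z":0,"rx":0,"ry":0,"rz":0,"grip":0},{"x":-30,"y":-1,"z":0,"rx":0,"ry":0,"rz":0,"grip":0}]' 
python3 -m creep '[{"x":-30,"y":-1,"z":0,"rx":0,"ry":0,"rz":0,"grip":0},{"x":-30,"y":-1,"z":0,"rx":0,"ry":0,"rz":0,"grip":0},{"x":-30,"y":-1,"z":0,"rx":0,"ry":0,"rz":0,"grip":0},{"x":-30,"y":-1,"z":0,"rx":0,"ry":0,"rz":0,"grip":0},{"x":-30,"y":-1,"z":0,"rx":0,"ry":0,"rz":0,"grip":0},{"x":-30,"y":-1,"z":0,"rx":0,"ry":0,"rz":0,"grip":0},{"x":-13,"y":0,"z":0,"rx":0,"ry":0,"rz":0,"grip":0},{"x":0,"y":0,"z":0,"rx":0,"ry":0,"rz":0,"grip":0},{"x":0,"y":0,"z":0,"rx":0,"ry":0,"rz":0,"grip":0},{"x":0,"y":0,"z":0,"rx":0,"ry":0,"rz":0,"grip":0}]'
python3 - <<'E'
from h import *
c=optics.read_camera("wrist");cv2.imwrite("pics/w5.png",c["color"]);print(pix(c,[.605,-.163,.213]),pix(c,[.605,-.176,.213]))
E
```

```text
time: 8.1
eef_pos: [0.6139, -0.0209, 0.3321]
tcp_rot: [0.707, 0.707, 0.0, 0.001]
contact_force: [0.1, -0.4, -0.5]
opening: 0.003
finger_force: 0.0
time: 8.93
eef_pos: [0.6078, -0.2114, 0.3313]
tcp_rot: [0.707, 0.707, 0.0, -0.0]
contact_force: [1.0, 1.3, 0.1]
opening: -0.003
finger_force: 0.0
[315.56958861 168.84299154] [315.64828704 186.51493147]
```

View pics/w5.png

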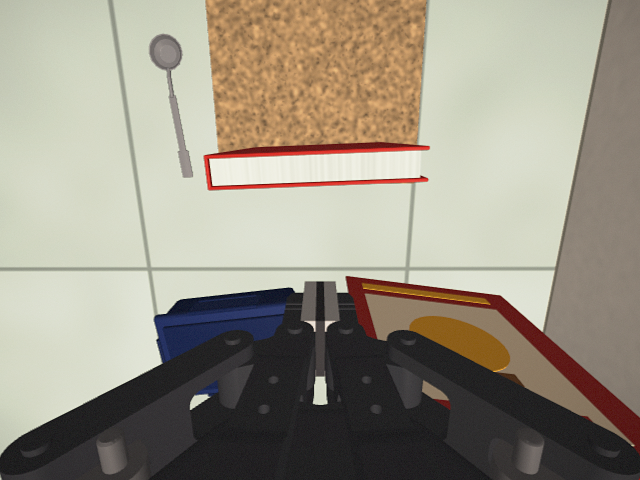

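The book's top face spans columns 205–430, rows 147–188, centred near column 318, as predicted. The fingers are clear in front of it. Descending to tip height 0.185 m.

```bash
python3 -m creep '[{"x":0,"y":0,"z":15,"rx":0,"ry":0,"rz":0,"grip":0},{"x":0,"y":0,"z":22,"rx":0,"ry":0,"rz":0,"grip":0},{"x":0,"y":0,"z":25,"rx":0,"ry":0,"rz":0,"grip":0},{"x":0,"y":0,"z":25,"rx":0,"ry":0,"rz":0,"grip":0},{"x":0,"y":0,"z":25,"rx":0,"ry":0,"rz":0,"grip":0},{"x":0,"y":0,"z":20,"rx":0,"ry":0,"rz":0,"grip":0},{"x":0,"y":0,"z":14,"rx":0,"ry":0,"rz":0,"grip":0},{"x":0,"y":0,"z":0,"rx":0,"ry":0,"rz":0,"grip":0},{"x":0,"y":0,"z":0,"rx":0,"ry":0,"rz":0,"grip":0},{"x":0,"y":0,"z":0,"rx":0,"ry":0,"rz":0,"grip":0}]'
python3 -m creep '[{"x":5,"y":0,"z":0,"rx":0,"ry":0,"rz":0,"grip":0},{"x":5,"y":0,"z":0,"rx":0,"ry":0,"rz":0,"grip":0},{"x":5,"y":0,"z":0,"rx":0,"ry":0,"rz":0,"grip":0},{"x":4,"y":0,"z":0,"rx":0,"ry":0,"rz":0,"grip":0},{"x":4,"y":0,"z":0,"rx":0,"ry":0,"rz":0,"grip":0},{"x":4,"y":0,"z":0,"rx":0,"ry":0,"rz":0,"grip":0},{"x":4,"y":0,"z":0,"rx":0,"ry":0,"rz":0,"grip":0},{"x":4,"y":0,"z":0,"rx":0,"ry":0,"rz":0,"grip":0},{"x":4,"y":0,"z":0,"rx":0,"ry":0,"rz":0,"grip":0},{"x":0,"y":0,"z":0,"rx":0,"ry":0,"rz":0,"grip":0}]'
python3 - <<'E'
from h import *
c=optics.read_camera("side");cv2.imwrite("pics/s6.png",c["color"][60:360,160:560])
E
```

```text
time: 9.82
eef_pos: [0.609, -0.2121, 0.1873]
tcp_rot: [0.707, 0.707, 0.0, 0.001]
contact_force: [0.6, -0.1, -0.4]
opening: -0.002
finger_force: 0.0
time: 10.65
eef_pos: [0.6079, -0.1722, 0.1852]
tcp_rot: [0.707, 0.707, 0.0, -0.0]
contact_force: [0.7, 0.7, -0.4]
opening: -0.001
finger_force: 0.0
```

View pics/s6.png

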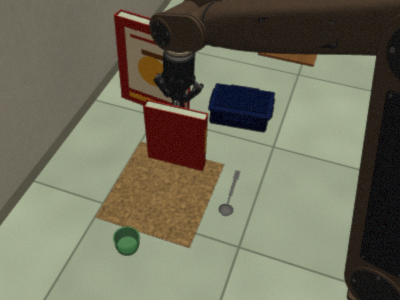

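The book is tipping with its foot still in place; in the crop its top edge is at (176,110) and its foot at (176,160). Continue pushing.

```bash
python3 -m creep '[{"x":4,"y":0,"z":0,"rx":0,"ry":0,"rz":0,"grip":0},{"x":4,"y":0,"z":0,"rx":0,"ry":0,"rz":0,"grip":0},{"x":4,"y":0,"z":0,"rx":0,"ry":0,"rz":0,"grip":0},{"x":4,"y":0,"z":0,"rx":0,"ry":0,"rz":0,"grip":0},{"x":4,"y":0,"z":0,"rx":0,"ry":0,"rz":0,"grip":0},{"x":4,"y":0,"z":0,"rx":0,"ry":0,"rz":0,"grip":0},{"x":4,"y":0,"z":0,"rx":0,"ry":0,"rz":0,"grip":0},{"x":4,"y":0,"z":0,"rx":0,"ry":0,"rz":0,"grip":0},{"x":4,"y":0,"z":0,"rx":0,"ry":0,"rz":0,"grip":0},{"x":0,"y":0,"z":0,"rx":0,"ry":0,"rz":0,"grip":0}]'
python3 -m creep '[{"x":0,"y":0,"z":0,"rx":0,"ry":0,"rz":0,"grip":0},{"x":0,"y":0,"z":0,"rx":0,"ry":0,"rz":0,"grip":0},{"x":0,"y":0,"z":0,"rx":0,"ry":0,"rz":0,"grip":0},{"x":0,"y":0,"z":0,"rx":0,"ry":0,"rz":0,"grip":0},{"x":0,"y":0,"z":0,"rx":0,"ry":0,"rz":0,"grip":0},{"x":0,"y":0,"z":0,"rx":0,"ry":0,"rz":0,"grip":0},{"x":0,"y":0,"z":0,"rx":0,"ry":0,"rz":0,"grip":0},{"x":0,"y":0,"z":0,"rx":0,"ry":0,"rz":0,"grip":0},{"x":0,"y":0,"z":0,"rx":0,"ry":0,"rz":0,"grip":0},{"x":0,"y":0,"z":0,"rx":0,"ry":0,"rz":0,"grip":0}]'
python3 - <<'E'
from h import *
c=optics.read_camera("side");cv2.imwrite("pics/s7.png",c["color"][60:360,160:560])
E
```

```text
time: 11.53
eef_pos: [0.608, -0.1363, 0.1853]
tcp_rot: [0.707, 0.707, 0.0, -0.0]
contact_force: [-0.1, -0.6, -0.0]
opening: -0.0
finger_force: 0.0
time: 12.37
eef_pos: [0.608, -0.1372, 0.1853]
tcp_rot: [0.707, 0.707, -0.0, -0.0]
contact_force: [0.7, 0.4, -0.1]
opening: 0.0
finger_force: 0.0
```

View pics/s7.png

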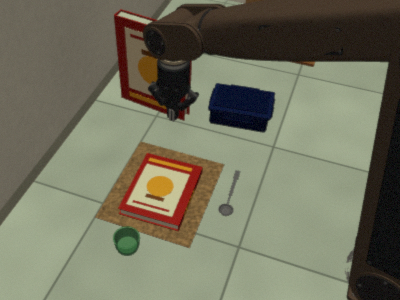

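The book lies flat, cover up, at crop (160,190), with cork visible on all sides. The dish is upright on the tile at (126,240), and the spoon and container are where they were. The fingers are clear.

```bash
python3 -c "
from plant import sign_off
print(sign_off())"
```

```text
the job is handed in; nothing more can be done
None
```

The job is handed in, though it returned no verdict: the book lies flat on the mat, front cover up, the votive dish stands upright on the tile, and I saw no movement of the container or spoon and never went near the dipper.

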